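# Click the tablet tub's lid shut all round

### The arm

A 6-joint arm with a two-finger parallel gripper is mounted at the origin on the work surface. World frame = base frame: x ahead of the robot, y to its left, z up, the work surface at z = 0. Lengths are in m, angles in rad, forces in N, time in s.
With the tool pointing down it reaches from about 0.375 to 0.9 m from the base axis. Payload 3.1 kg.
Tool frame: the origin (TCP) lies at the very end of the fingers, on their centre line; the grasp point (between the pads) lies 19 mm behind it; z points along the fingers, y is the line along which they close (so a half turn about z gives the same grasp; the last joint's range is limited). The gripper opens to 85 mm and grips with 20 to 120 N. Pads are 22 mm wide; open, the fingers measure 114 mm over their backs; the gripper's body (76 mm by 85 mm) begins 54 mm behind the grasp point. The pads swing forward as they close: fully open they stand 13 mm farther back than shut.
Start: joints at [-1.433, 0.527, 1.433, -0, 1.181, -0.178], TCP at [0.194, -0.594, 0.231] pointing down, gripper open.
Joint ranges: [-3.08, 3.08], [-0.75, 2.2], [0.22, 2.44], [-1.43, 4.57], [0, 2.65], [-2.85, 2.85]. Speed limits (rad/s): [2.79, 2.79, 3.14, 3.14, 3.14, 3.14].

### API

Orientations are given as a rotation vector (axis times angle).
In Python, from workcell import arm, read_camera gives the robot as it stands.
- The arm moves only by the shell command python3 -m handwheel 'ROWS' [FORCE]. ROWS is JSON, a list of rows, each a list of 7 numbers: the closure, from 0 (fully open) to 1 (shut), then the shift along the world's x, y, z in mm, then the turn, a rotation vector about the world's x, y, z in degrees. In form: [[claw, tx, ty, tz, wx, wy, wz], ...]. A call has exactly 5 rows; each row is the pose to reach, as a shift and turn from the pose commanded when the call began; what a row does not reach only later rows make up. A row lasts 1/10 s, in which the tool goes at most 50 mm and 8.59 degrees, less where a joint would pass 70% of its speed; a pose out of reach is approached as far as the arm can. A call with a gripper value outside its range is refused whole. The fingers move at their own pace and stop on an object; FORCE is the grip in N (left out, the last holds). Time passes only in rows, so rows that repeat a pose let the fingers close, or fill a call up. It gives the time, the measured TCP pose, the force, the opening and the grip force at its end, in the units of the state.
- arm.state(): the state, without advancing time (a new reading comes with each control period).
- read_camera(name): name is "scene" or "side" or "wrist"; returns a dict with "img" (384x512x3 uint8, red, green, blue), "z_map" (384x512 float32, m along the optical axis (not along the pixel's ray), 0 where there is no reading), "K" (3x3 intrinsics, pixels), "k1" (the pictures are not rectified: a ray, as slopes to the right and down, at radius r is drawn at 1 + k1 r^2 times it, then the intrinsics apply), "rvec" (rotation vector, rad) and "tvec" (3), from world to camera coordinates, as OpenCV has them; the wrist camera has in their place "tool_from_camera" (4x4, takes a point from camera to tool coordinates, whose origin is the TCP and whose axes are the flange's). Camera axes: x right, y down, z forward; pixel columns grow to the right and rows downward; lengths in m; the calibration is good to about 2 mm. A picture is of the moment at which its call begins: read the wrist's pose just before it.
- arm.hand_in(): hands the job in; it is judged then, once.
The state is a dict: "t": time; "joint_pos": joint angles; "joint_velocities": joint speeds; "joint_efforts": joint torques, N m; "ee_pos": TCP position; "tool_rot": TCP orientation; "wrist_force": force on the tool from outside, world axes, zero at the start; "wrist_torque": the same for the moment, N m; "width": finger opening in m; "grasp_force": force on a finger pad.
Only numpy, scipy, OpenCV 4.12 (cv2) and the standard library are available. Lean on these libraries where they do the work, as an engineer would, in place of code of your own. Each camera call takes 0.05 s, during which the arm holds its last target. There are 200 camera calls.

### The job

The lid of the laundry-tablet tub is only laid on: press down its four rim sections with the fingertips, going round until every one has clicked shut. Only press: leave the tub standing where it is, do not pick anything up, and do not disturb the other things on the counter.

Things in the scene. Friction and masses are not known exactly. Their poses are not given: they have to be found in the camera images.
- tub: white plastic tub of laundry tablets with a grey lid, loose on the counter, about 1.4 kg (sizes in mm). Lid shut: 130 (own x) by 180 (own y) by 94 tall. Origin: centre of the underside. Lid: a fixed middle panel (72 x 122, top 90 above the counter) and round it four stiff rim sections hinged at its edge, 30 wide, with a 16 deep skirt and 7 long thumb tab outside; two 176 long (with the corners), two 62 long
- rim_long_a (a joint): long section on the tub's own -x side. 0 = open, outer edge tilted about 10 up; 0.35 rad = clicked shut, level, its top 94 above the counter. A snap: about 13 N straight down at its press point starts it, past half way it pulls itself shut and stays; let go earlier it springs open. Hinge line level, 90 above the counter, 35 from the tub's centre
- press_long_a (a point): middle of the upper face of the long section on the tub's own -x side, 20 outward from its hinge; it moves with the section (about 101 above the counter when open, 94 when shut)
- rim_long_b (a joint): long section on the tub's own +x side. 0 = open, outer edge tilted about 10 up; 0.35 rad = clicked shut, level, its top 94 above the counter. A snap: about 13 N straight down at its press point starts it, past half way it pulls itself shut and stays; let go earlier it springs open. Hinge line level, 90 above the counter, 35 from the tub's centre
- press_long_b (a point): middle of the upper face of the long section on the tub's own +x side, 20 outward from its hinge; it moves with the section (about 101 above the counter when open, 94 when shut)
- rim_short_a (a joint): short section on the tub's own -y side. 0 = open, outer edge tilted about 10 up; 0.35 rad = clicked shut, level, its top 94 above the counter. A snap: about 13 N straight down at its press point starts it, past half way it pulls itself shut and stays; let go earlier it springs open. Hinge line level, 90 above the counter, 60 from the tub's centre
- press_short_a (a point): middle of the upper face of the short section on the tub's own -y side, 20 outward from its hinge; it moves with the section (about 101 above the counter when open, 94 when shut)
- rim_short_b (a joint): short section on the tub's own +y side. 0 = open, outer edge tilted about 10 up; 0.35 rad = clicked shut, level, its top 94 above the counter. A snap: about 13 N straight down at its press point starts it, past half way it pulls itself shut and stays; let go earlier it springs open. Hinge line level, 90 above the counter, 60 from the tub's centre
- press_short_b (a point): middle of the upper face of the short section on the tub's own +y side, 20 outward from its hinge; it moves with the section (about 101 above the counter when open, 94 when shut)
- jar: squat glass jar with a steel cap, 60 across, 75 tall; origin at the centre of its underside. To be left alone
- scoop_cup: small open white plastic measuring cup, about 68 across at the rim, 60 tall; origin at the centre of its underside. To be left alone
- brush: laundry brush lying flat along its own x axis; origin at the middle of its underside. To be left alone
- soap_carton: cardboard soap carton lying flat, 60 x 95 x 34 tall; origin at the centre of its underside. To be left alone
- detergent: big white detergent bottle with a blue cap, 84 across, 235 tall, standing on the left; origin at the centre of its underside. To be left alone
- softener: blue softener bottle, 72 across, 200 tall, standing on the right; origin at the centre of its underside. To be left alone
- peg_bin: open grey plastic bin, 160 x 120 x 70 tall, on the right; origin at the centre of its underside. To be left alone
Not all that is in view belongs to the job. Leave any pink look-alike of the tub alone.

How it is judged:
By the outcome, as a careful person would: the job done as asked, in the order asked, and still so for the second after the job is handed in, with the robot touching nothing.
It also fails if it takes over 48 s, if anything falls off the work surface, if the arm or the gripper's body presses on something with over 40 N, if the wrist force passes 120 N, or if a joint passes its speed limit or range.

## Working session

There is one attempt and no reset: what is moved stays moved. The work goes in short steps, Python scripts to look and compute and a shell command to move; the robot and the scene stay as the last step left them, time stands still between calls to the robot, and variables do not carry over. Pictures are saved under pics/ and viewed, at most 10 in all, crops included, and the job is handed in when it is done.

```bash
ls; mkdir -p pics; cat > h.py <<'E'
import numpy as np, cv2
from workcell import arm, read_camera
def pts(d):
    z=d["z_map"]; h,w=z.shape; K=d["K"]
    v,u=np.mgrid[:h,:w]
    x=(u-K[0,2])/K[0,0]; y=(v-K[1,2])/K[1,1]
    a,b=x.copy(),y.copy()
    for _ in range(8):
        s=1+d["k1"]*(a*a+b*b); a,b=x/s,y/s
    P=np.stack([a*z,b*z,z],-1)
    if "rvec" in d:
        R=cv2.Rodrigues(np.array(d["rvec"],float))[0]; P=(P-np.array(d["tvec"]).ravel())@R
    else:
        T=d["tool_from_camera"]; s=d["st"]; R=cv2.Rodrigues(np.array(s["tool_rot"],float))[0]
        P=(P@T[:3,:3].T+T[:3,3])@R.T+np.array(s["ee_pos"])
    P[z<=0]=np.nan
    return P
def cam(n):
    s=arm.state(); d=read_camera(n); d["st"]=s; d["P"]=pts(d); return d
E
python3 - <<'E'
from h import *
for n in ("scene","side"):
    d=cam(n); np.savez("%s.npz"%n,img=d["img"],P=d["P"])
    cv2.imwrite(f"pics/{n}0.png",d["img"][:,:,::-1])
s=arm.state(); print(s)
E
```

```text
pics
{'t': 0.1, 'joint_pos': array([-1.43350739e+00,  5.28386113e-01,  1.43380783e+00, -3.05253511e-05,
        1.18139392e+00, -1.78504096e-01]), 'joint_velocities': array([ 2.44959449e-04,  5.32660727e-05, -3.79414646e-03,  4.77872316e-04,
       -1.60740750e-04,  6.59909280e-04]), 'joint_efforts': array([-3.42913700e-04, -4.43302917e+01, -1.78586322e+01, -2.06362483e-04,
        3.92551854e-03,  8.60217071e-07]), 'ee_pos': array([ 0.19403203, -0.59342277,  0.23041283]), 'tool_rot': array([-3.10053853e+00, -4.93692182e-01, -2.02362557e-05]), 'wrist_force': array([ 1.12593235,  0.81160067, -0.37813427]), 'wrist_torque': array([ 0.01334496, -0.0257514 ,  0.01213461]), 'grasp_force': 0.0, 'width': 0.08544169985530733}
```

View pics/scene0.png

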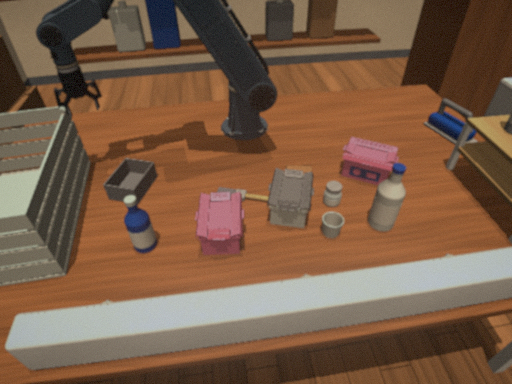

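View pics/side0.png

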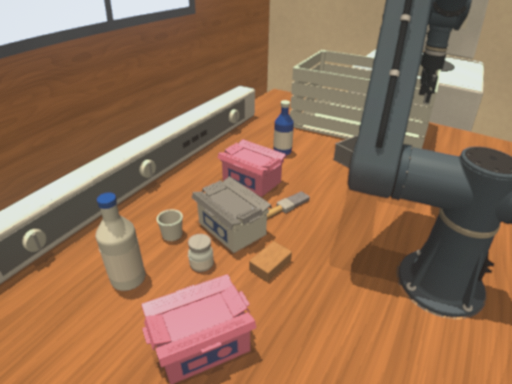

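Scene candidates for the tub: the grey-lidded one at (291,197), a pink one at (220,222), and a pink one at (370,158). By the description I choose the grey lid at (291,197). Next I check it in a crop and measure it.

```bash
python3 - <<'E'
import numpy as np,cv2
out=[]
for n,(u0,u1,v0,v1) in {"scene":(262,322,155,232),"side":(185,275,170,255)}.items():
    d=np.load(n+".npz"); im=d["img"];P=d["P"]
    sub=P[v0:v1,u0:u1].reshape(-1,3); c=im[v0:v1,u0:u1].reshape(-1,3).astype(int)
    sat=c.max(1)-c.min(1)
    m=(sub[:,2]>0.07)&(sub[:,2]<0.125)&(sat<45)
    q=sub[m]; print(n,m.sum(),np.percentile(q,[1,50,99],axis=0).round(3).tolist())
    top=q[q[:,2]>0.082]
    r=cv2.minAreaRect((top[:,:2]*1000).astype(np.float32)); print(r)
    a=np.deg2rad(r[2]); e=np.array([[np.cos(a),np.sin(a)],[-np.sin(a),np.cos(a)]])
    l=(top[:,:2]*1000-r[0])@e.T
    H,xe,ye=np.histogram2d(l[:,0],l[:,1],bins=[np.arange(-110,111,20)]*2,weights=top[:,2]*1000)
    N,_,_=np.histogram2d(l[:,0],l[:,1],bins=[np.arange(-110,111,20)]*2)
    print(np.where(N>0,H/np.maximum(N,1),0).round(0).astype(int))
    cr=cv2.resize(im[v0:v1,u0:u1,::-1],None,fx=5,fy=5,interpolation=cv2.INTER_CUBIC)
    out.append(cv2.copyMakeBorder(cr,0,430-cr.shape[0],0,5,0))
    m=(P[...,2]>.015)&(P[...,2]<.3)&(np.abs(P[...,0]-.52)<.35)&(np.abs(P[...,1])<.45)
    g={}
    for p in P[m]: g.setdefault((int(np.floor(p[0]/.04)),int(np.floor(p[1]/.04))),[]).append(p[2])
    print({(round(k[0]*.04,2),round(k[1]*.04,2)):round(max(v),2) for k,v in sorted(g.items()) if len(v)>8}) if n=="scene" else 0
cv2.imwrite("pics/crop.png",np.hstack(out))
E
```

```text
scene 1667 [[0.462, 0.008, 0.075], [0.564, 0.086, 0.097], [0.648, 0.165, 0.107]]
((556.3812255859375, 86.10762023925781), (144.67269897460938, 187.34678649902344), 73.9544448852539)
[[  0   0   0   0   0   0   0   0   0   0   0]
 [  0   0   0   0   0  93  95   0   0   0   0]
 [  0  97 101 102 104 101 101 103 102 104 105]
 [  0  94  98  96  97  97  98  98 100  99 100]
 [ 94  99 100  92  92  92  92  92  92 100 101]
 [ 94  99  99  92  91  92  92  92  93 101 103]
 [  0  98  98  92  92  92  92  92  94 101 103]
 [  0  93  99  99  98  97  97  96  96  98   0]
 [  0  98 102 103 103 101 102 104 102 103 101]
 [  0   0   0   0   0  94  96   0   0   0   0]
 [  0   0   0   0   0   0   0   0   0   0   0]]
{(0.24, -0.48): np.float64(0.07), (0.24, -0.44): np.float64(0.07), (0.24, -0.04): np.float64(0.3), (0.24, 0.0): np.float64(0.3), (0.24, 0.04): np.float64(0.3), (0.24, 0.08): np.float64(0.3), (0.28, -0.44): np.float64(0.07), (0.28, -0.4): np.float64(0.07), (0.28, 0.36): np.float64(0.11), (0.32, -0.44): np.float64(0.07), (0.32, -0.4): np.float64(0.07), (0.32, 0.32): np.float64(0.11), (0.32, 0.36): n
[... 3123 characters left out ...]
1)}
side 2597 [[0.455, 0.016, 0.073], [0.539, 0.104, 0.092], [0.64, 0.262, 0.102]]
((546.6281127929688, 92.09135437011719), (148.3054656982422, 189.21322631835938), 71.7111587524414)
[[  0   0   0   0   0   0   0   0   0   0   0]
 [  0   0   0   0  91  92   0   0   0   0   0]
 [ 98  99 100 100 100 100 100 100 100  96   0]
 [ 96  95  93  93  93  92  93  93  95  92   0]
 [  0  98  90  88  88  88  88  88  95  96  90]
 [101  98  90  88  88  88  88  88  94  96  90]
 [ 95  97  90  88  88  88  88  88  94  95  90]
 [ 97  95  95  95  95  96  95  95  95  91   0]
 [  0  98  96  96  96  96  96  96  96  94   0]
 [  0   0   0   0  90  90  91   0   0   0   0]
 [  0   0   0   0   0   0   0   0   0   0   0]]
```

View pics/crop.png

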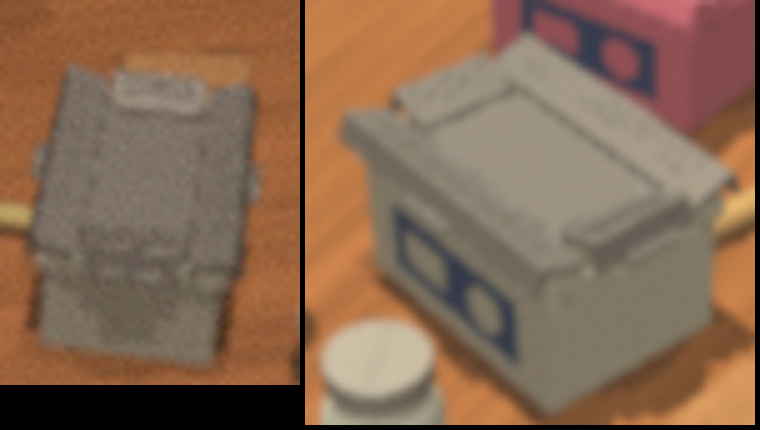

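The crop confirms the grey lid, with all four rim sections up. It is clear of the pink tubs. I'll go above it for a wrist look, fingers shut.

```bash
python3 -m handwheel '[[1,0,0,45,0,0,0],[1,10,20,85,0,0,0],[1,30,60,100,0,0,0],[1,50,100,100,0,0,0],[1,70,140,100,0,0,0]]' 40
python3 -m handwheel '[[1,22,42,0,0,0,0],[1,44,84,0,0,0,0],[1,66,126,0,0,0,0],[1,88,168,0,0,0,0],[1,110,210,0,0,0,0]]'
python3 -m handwheel '[[1,22,42,0,0,0,0],[1,44,84,0,0,0,0],[1,66,126,0,0,0,0],[1,88,168,0,0,0,0],[1,110,210,0,0,0,0]]'
```

```text
t: 0.6
ee_pos: [0.2646, -0.4527, 0.3317]
tool_rot: [3.102, 0.492, 0.001]
wrist_force: [1.7, -0.0, 0.2]
width: 0.0125
grasp_force: 0.0
t: 1.1
ee_pos: [0.3744, -0.2421, 0.3311]
tool_rot: [-3.102, -0.493, 0.0]
wrist_force: [0.3, -0.4, -0.2]
width: 0.0001
grasp_force: 0.0
t: 1.6
ee_pos: [0.4844, -0.0321, 0.3311]
tool_rot: [-3.102, -0.494, 0.001]
wrist_force: [1.7, 0.0, -0.1]
width: -0.0003
grasp_force: 0.0
```

```bash
python3 -m handwheel '[[1,22,41,0,0,0,0],[1,44,82,0,0,0,0],[1,66,122,10,0,0,0],[1,66,122,20,0,0,0],[1,66,122,20,0,0,0]]'
python3 - <<'E'
from h import *
for n in ("wrist","scene"):
    d=cam(n); np.savez(n+"1.npz",img=d["img"],P=d["P"])
    if n=="wrist": cv2.imwrite("pics/w1.png",d["img"][:,:,::-1]); print(d["tool_from_camera"].round(3))
E
```

```text
t: 2.1
ee_pos: [0.5507, 0.0888, 0.352]
tool_rot: [3.101, 0.498, 0.002]
wrist_force: [1.0, 0.3, 1.0]
width: 0.0003
grasp_force: 0.0
[[-0.001 -0.951 -0.31   0.079]
 [ 1.    -0.001  0.    -0.001]
 [-0.    -0.31   0.951 -0.142]
 [ 0.     0.     0.     1.   ]]
```

View pics/w1.png

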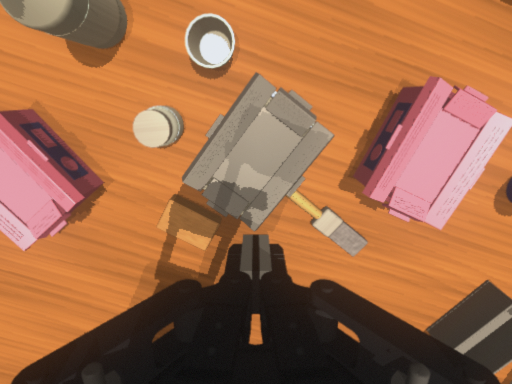

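The wrist view shows the tub's lid with its corners near (258,75), (332,133), (250,228) and (184,180), and the brighter panel at (262,148). All sections are clear of the arm. Next I compute the centre and axes.

```bash
python3 - <<'E'
import numpy as np,cv2
d=np.load("wrist1.npz"); P=d["P"]; im=d["img"].astype(int)
box=np.zeros(P.shape[:2],bool); box[65:235,178:340]=1
g=box&(im.max(2)-im.min(2)<40)
m=(g&(P[...,2]>.07)&(P[...,2]<.13)).astype(np.uint8)
n,l,s,c=cv2.connectedComponentsWithStats(m); k=1+s[1:,4].argmax(); m=l==k
q=P[m]*1000; print(len(q),s[k])
r=cv2.minAreaRect(q[:,:2].astype(np.float32)); print("rect",r)
e=cv2.erode(m.astype(np.uint8),np.ones((3,3)))>0
for a0 in [r]:
    a=np.deg2rad(a0[2]); E=np.array([[np.cos(a),np.sin(a)],[-np.sin(a),np.cos(a)]])
    L=(q[:,:2]-a0[0])@E.T; print("E",E.round(3).tolist())
    for ax in (0,1): print(np.percentile(L[:,ax],[0,1,3,97,99,100]).round(1))
    bins=[np.arange(-105,106,10)]*2
    N=np.histogram2d(L[:,0],L[:,1],bins)[0];H=np.histogram2d(L[:,0],L[:,1],bins,weights=q[:,2])[0]
    print(np.where(N>3,H/np.maximum(N,1),0).round(0).astype(int))
    # panel by brightness
b=im.mean(2); print(b[148,262],b[110,235],b[160,295])
p=P[m&(P[...,2]>.085)&(P[...,2]<.0935)]*1000
rp=cv2.minAreaRect(p[:,:2].astype(np.float32)); print(len(p),rp,np.median(p,0))
E
```

```text
12483 [  183    73   150   158 12483]
rect ((549.1448974609375, 88.32002258300781), (145.09188842773438, 196.1229248046875), 70.93109130859375)
E [[0.327, 0.945], [-0.945, 0.327]]
[-72.5 -62.4 -59.4  63.6  66.5  72.5]
[-98.1 -91.7 -85.6  81.7  85.9  98.1]
[[  0   0   0   0   0   0   0   0   0   0   0   0   0   0   0   0   0   0
    0   0   0]
 [  0   0   0   0   0   0   0   0   0   0   0   0   0   0   0   0   0   0
    0   0   0]
 [  0   0   0   0   0   0   0   0   0   0   0   0   0   0   0   0   0   0
    0   0   0]
 [  0   0   0   0   0   0   0   0  91  91  90  91   0   0   0   0   0   0
    0   0   0]
 [  0 102 102 102 102 102 102 102 102 102 102 102 102 102 102 102 102 102
  102 102   0]
 [  0  99  99  99  99  99  99  99  99  99  99  99  99  99  99  99  99  99
   99  98   0]
 [  0  95  95  95  95  95  95  95  95  95  95  95  95  95  95  95  95  95
   94  95   0]
 [  0 100  98  96  91  90  89  90  90  90  89  90  90  89  90  90  92  97
   99 103   0]
 [ 91 100 101  97  92  89  89  89  89  89  89  89  89  89  89  89  93  98
  102  96  92]
 [ 91  97 101  97  92  89  89  89  89  89  
[... 529 characters left out ...]
 99 100  99  99  99  99 100  99 100
  100 100   0]
 [  0 101 101 101 101 101 101 101 101 101 101 101 101 101 101 101 101 101
  101   0   0]
 [  0   0  91  91  93  93  92  92  91  91  91  91  91  92  92  92  91  91
   92   0   0]
 [  0   0   0   0   0   0   0   0   0   0   0   0   0   0   0   0   0   0
    0   0   0]
 [  0   0   0   0   0   0   0   0   0   0   0   0   0   0   0   0   0   0
    0   0   0]
 [  0   0   0   0   0   0   0   0   0   0   0   0   0   0   0   0   0   0
    0   0   0]]
155.66666666666666 144.33333333333334 135.66666666666666
5125 ((549.1448974609375, 88.32002258300781), (145.09188842773438, 196.1229248046875), 70.93109130859375) [554.01894552  88.41347384  89.47150549]
```

Centre is (549, 88) mm. Press points are long −: (531,36), short +: (473,114), long +: (567,140) and short −: (624,62). I'll go round in that order.

```bash
python3 -m handwheel '[[1,-10,-25,-35,0,0,0],[1,-20,-53,-70,0,0,0],[1,-20,-53,-118,0,0,0],[1,-20,-53,-165,0,0,0],[1,-20,-53,-210,0,0,0]]'
python3 -m handwheel '[[1,0,0,-18,0,0,0],[1,0,0,-30,0,0,0],[1,0,0,-38,0,0,0],[1,0,0,-43,0,0,0],[1,0,0,-45,0,0,0]]'
python3 -m handwheel '[[1,0,0,-1,0,0,0],[1,0,0,-2,0,0,0],[1,0,0,-3,0,0,0],[1,0,0,-3,0,0,0],[1,0,0,-3,0,0,0]]'
```

```text
t: 2.7
ee_pos: [0.5287, 0.033, 0.1398]
tool_rot: [3.103, 0.489, -0.001]
wrist_force: [0.3, 0.0, -0.2]
width: 0.0002
grasp_force: 0.0
t: 3.2
ee_pos: [0.5306, 0.0341, 0.0971]
tool_rot: [3.102, 0.492, 0.003]
wrist_force: [0.2, 0.1, -0.3]
width: 0.0
grasp_force: 0.0
t: 3.7
ee_pos: [0.5307, 0.0349, 0.0941]
tool_rot: [3.102, 0.494, 0.002]
wrist_force: [-0.2, 0.2, 5.2]
width: -0.0001
grasp_force: 2.9
```

```bash
python3 -m handwheel '[[1,0,0,-1,0,0,0],[1,0,0,-1,0,0,0],[1,0,0,-2,0,0,0],[1,0,0,-2,0,0,0],[1,0,0,-2,0,0,0]]'
python3 - <<'E'
from h import *
for n in ("scene",):
    d=cam(n); P=d["P"]*1000; E=np.array([[.327,.945],[-.945,.327]])
    L=(P[...,:2]-[549,88])@E.T
    for nm,a,b in (("L-",-55,0),("L+",55,0),("S+",80,1),("S-",-80,1)):
        ax=b; o=1-b
        for oo in (-70,-45,0,45,70) if b==0 else (-15,0,15):
            m=(abs(L[...,ax]-a)<7)&(abs(L[...,o]-oo)<8)&(P[...,2]>60)&(P[...,2]<125); print(nm,oo,m.sum(),np.nanmedian(P[...,2][m]).round(1) if m.sum() else None)
E
```

```text
t: 4.2
ee_pos: [0.5307, 0.0349, 0.0939]
tool_rot: [3.102, 0.495, 0.003]
wrist_force: [-3.9, 0.2, 18.4]
width: 0.0001
grasp_force: 9.5
L- -70 15 95.9
L- -45 15 96.4
L- 0 5 96.6
L- 45 0 None
L- 70 0 None
L+ -70 18 101.9
L+ -45 16 103.1
L+ 0 14 103.3
L+ 45 16 102.7
L+ 70 10 103.9
S+ -15 15 103.5
S+ 0 15 102.7
S+ 15 19 103.7
S- -15 29 75.7
S- 0 27 74.5
S- 15 26 76.8
```

Long − is shut: stiff at 93.9 mm under 18 N, with its height down 7 mm. Next is short +.

```bash
python3 -m handwheel '[[1,0,0,30,0,0,0],[1,-25,35,30,0,0,0],[1,-50,70,30,0,0,0],[1,-57,79,30,0,0,0],[1,-57,79,20,0,0,0]]'
python3 -m handwheel '[[1,0,0,-6,0,0,0],[1,0,0,-12,0,0,0],[1,0,0,-16,0,0,0],[1,0,0,-18,0,0,0],[1,0,0,-18,0,0,0]]'
python3 -m handwheel '[[1,0,0,-1,0,0,0],[1,0,0,-2,0,0,0],[1,0,0,-2,0,0,0],[1,0,0,-2,0,0,0],[1,0,0,-2,0,0,0]]'
```

```text
t: 4.75
ee_pos: [0.4726, 0.1153, 0.1119]
tool_rot: [3.101, 0.499, 0.003]
wrist_force: [-0.8, -0.3, 0.0]
width: 0.0002
grasp_force: 0.0
t: 5.25
ee_pos: [0.4739, 0.113, 0.0938]
tool_rot: [3.103, 0.492, 0.0]
wrist_force: [-3.2, -0.7, 11.3]
width: -0.0001
grasp_force: 5.7
t: 5.75
ee_pos: [0.474, 0.113, 0.0936]
tool_rot: [3.102, 0.492, 0.002]
wrist_force: [-7.2, 0.2, 26.6]
width: 0.0002
grasp_force: 13.3
```

```bash
python3 -m handwheel '[[1,0,0,30,0,0,0],[1,40,12,32,0,0,0],[1,80,24,32,0,0,0],[1,93,27,32,0,0,0],[1,93,27,20,0,0,0]]'
python3 -m handwheel '[[1,0,0,-6,0,0,0],[1,0,0,-12,0,0,0],[1,0,0,-16,0,0,0],[1,0,0,-18,0,0,0],[1,0,0,-18,0,0,0]]'
python3 -m handwheel '[[1,0,0,-1,0,0,0],[1,0,0,-2,0,0,0],[1,0,0,-2,0,0,0],[1,0,0,-2,0,0,0],[1,0,0,-2,0,0,0]]'
python3 -m handwheel '[[1,0,0,30,0,0,0],[1,28,-39,32,0,0,0],[1,57,-78,32,0,0,0],[1,57,-78,32,0,0,0],[1,57,-78,22,0,0,0]]'
python3 -m handwheel '[[1,0,0,-6,0,0,0],[1,0,0,-12,0,0,0],[1,0,0,-16,0,0,0],[1,0,0,-18,0,0,0],[1,0,0,-18,0,0,0]]'
python3 -m handwheel '[[1,0,0,-1,0,0,0],[1,0,0,-2,0,0,0],[1,0,0,-2,0,0,0],[1,0,0,-2,0,0,0],[1,0,0,-2,0,0,0]]'
```

```text
t: 6.25
ee_pos: [0.5713, 0.1403, 0.1119]
tool_rot: [3.102, 0.492, 0.012]
wrist_force: [0.1, -0.3, -0.4]
width: 0.0002
grasp_force: 0.0
t: 6.75
ee_pos: [0.5645, 0.1405, 0.094]
tool_rot: [-3.103, -0.494, 0.004]
wrist_force: [-2.1, 0.8, 11.0]
width: 0.0002
grasp_force: 5.3
t: 7.25
ee_pos: [0.5646, 0.1405, 0.0939]
tool_rot: [3.102, 0.494, -0.002]
wrist_force: [-4.7, 0.2, 21.4]
width: 0.0005
grasp_force: 10.6
t: 7.75
ee_pos: [0.623, 0.0614, 0.1131]
tool_rot: [3.103, 0.49, 0.0]
wrist_force: [-1.0, 0.0, -0.6]
width: -0.0001
grasp_force: 0.0
t: 8.25
ee_pos: [0.6219, 0.0639, 0.0944]
tool_rot: [-3.101, -0.496, 0.003]
wrist_force: [0.6, 0.7, -0.0]
width: 0.0002
grasp_force: 0.0
t: 8.75
ee_pos: [0.6224, 0.0637, 0.094]
tool_rot: [-3.101, -0.494, 0.002]
wrist_force: [-2.4, 0.9, 5.2]
width: 0.0001
grasp_force: 2.8
```

Press the last one a touch firmer, then withdraw and look from above.

```bash
python3 -m handwheel '[[1,0,0,-1,0,0,0],[1,0,0,-2,0,0,0],[1,0,0,-2,0,0,0],[1,0,0,-2,0,0,0],[1,0,0,-2,0,0,0]]'
python3 -m handwheel '[[1,0,0,30,0,0,0],[1,0,0,75,0,0,0],[1,0,0,120,0,0,0],[1,-30,10,165,0,0,0],[1,-70,24,190,0,0,0]]'
python3 -m handwheel '[[1,0,0,40,0,0,0],[1,0,0,70,0,0,0],[1,0,0,70,0,0,0],[1,0,0,70,0,0,0],[1,0,0,70,0,0,0]]'
python3 - <<'E'
from h import *
d=cam("wrist"); P=d["P"]*1000; cv2.imwrite("pics/w2.png",d["img"][:,:,::-1]); E=np.array([[.327,.945],[-.945,.327]])
L=(P[...,:2]-[549,88])@E.T
H=[]
B=np.arange(-105,106,10); ok=(P[...,2]>60)&(P[...,2]<125)
l=L[ok];z=P[ok][:,2]
N=np.histogram2d(l[:,0],l[:,1],[B,B])[0];S=np.histogram2d(l[:,0],l[:,1],[B,B],weights=z)[0]
print(np.where(N>3,S/np.maximum(N,1),0).round(0).astype(int)[2:19])
E
```

```text
t: 9.25
ee_pos: [0.6224, 0.0637, 0.0939]
tool_rot: [-3.102, -0.495, 0.001]
wrist_force: [-4.4, 2.9, 14.8]
width: -0.0001
grasp_force: 7.5
t: 9.75
ee_pos: [0.5584, 0.0855, 0.2824]
tool_rot: [3.101, 0.492, 0.011]
wrist_force: [0.1, 0.5, 0.5]
width: -0.0002
grasp_force: 0.0
t: 10.25
ee_pos: [0.5552, 0.086, 0.3478]
tool_rot: [-3.102, -0.494, 0.005]
wrist_force: [0.3, 0.2, -1.0]
width: -0.0
grasp_force: 0.0
[[ 0  0  0  0  0  0  0  0  0  0  0  0  0  0  0  0  0  0  0  0  0]
 [ 0  0  0  0  0  0  0  0 78 79 79 78 81  0  0  0  0  0  0  0  0]
 [ 0 93 93 93 93 93 93 93 93 93 93 93 93 93 93 93 93 93 93 93  0]
 [ 0 93 93 93 93 94 94 94 93 94 94 93 94 93 93 94 94 93 93 93  0]
 [ 0 93 93 93 93 93 93 93 93 93 93 93 93 93 93 93 93 93 88 93  0]
 [ 0 92 91 93 90 89 89 89 89 89 89 89 89 89 89 89 91 93 91 93  0]
 [78 92 93 93 91 90 89 89 89 89 89 89 89 89 89 89 91 93 93 93  0]
 [79 88 93 93 91 89 89 90 89 89 89 89 89 89 89 89 92 93 94 93 78]
 [79 88 93 93 91 89 89 90 89 89 89 89 89 89 89 89 91 93 93 92  0]
 [78 88 93 93 91 89 89 89 89 89 89 89 89 89 89 89 92 93 93 91  0]
 [78 90 93 93 91 89 89 89 89 89 89 89 89 89 89 89 91 93 93 92  0]
 [ 0 91 91 93 90 89 89 89 89 89 90 89 89 89 89 89 91 93 86 91  0]
 [ 0 93 93 93 93 93 93 93 93 93 93 93 93 93 93 93 93 93 93 93  0]
 [ 0 93 93 93 93 93 93 93 93 94 93 93 93 93 94 93 93 93 93 93  0]
 [ 0 93 93 93 93 93 93 93 93 93 93 93 93 93 93 93 93 93 93 93  0]
 [ 0  0  0  0  0  0  0  0 79 79 79 79 80  0  0  0  0  0  0  0  0]
 [ 0  0  0  0  0  0  0  0  0  0  0  0  0  0  0  0  0  0  0  0  0]]
```

View pics/w2.png

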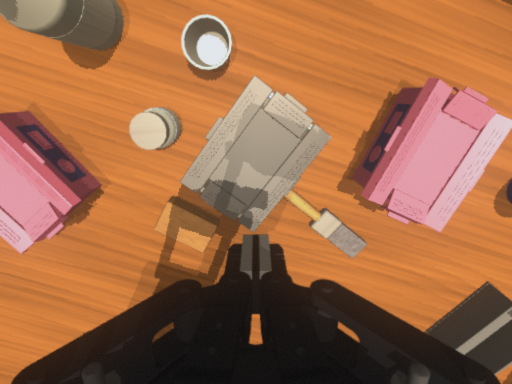

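The wrist view shows the lid flat all round: corners near (256,78), (329,135), (250,228) and (184,180), all four sections level at 93–94 mm. The tub and its neighbours haven't moved. Handing in.

```bash
python3 -c "
from workcell import arm; print(arm.hand_in())"
```

```text
the job is handed in; nothing more can be done
None
```

All four rim sections of the grey-lidded tub are pressed shut and read level at 93–94 mm, the tub and the other things on the counter are where they were, and I handed the job in at about 10 s; no verdict came back.

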